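# Tuck the cover plate under the lapping flap of a power unit and hold it shut

## Robot

A 6-joint arm with a two-finger parallel gripper is mounted at the origin on the work surface. World frame = base frame: x ahead of the robot, y to its left, z up, the work surface at z = 0. Lengths are in m, angles in rad, forces in N, time in s.
With the tool pointing down it reaches from about 0.35 to 0.925 m from the base axis. Payload 6.4 kg.
Tool frame: the origin (TCP) lies between the finger pads; the fingertips stand 19 mm ahead of it and the grasp point (between the pads) is the TCP; z points along the fingers, y is the direction in which the jaws open and shut (so a half turn about z gives the same grasp; the last joint's range is limited). The gripper opens to 85 mm and grips with 20 to 120 N. Pads are 22 mm wide; open, the fingers measure 114 mm over their backs; the gripper's body (76 mm by 85 mm) begins 54 mm behind the grasp point. The pads swing forward as they close: fully open they stand 13 mm farther back than shut.
Start: joints at [1.129, 0.245, 1.558, -0, 1.339, -0.174], TCP at [0.172, 0.627, 0.25] pointing down, gripper open.
Joint ranges: [-3.13, 3.13], [-1.02, 2.26], [0.13, 2.54], [-0.95, 4.09], [0.21, 2.88], [-2.74, 2.74]. Speed limits (rad/s): [2.57, 2.57, 3.14, 3.14, 3.14, 3.14].

## Interface

Orientations are given as a unit quaternion [x, y, z, w].
In Python, from workcell import ctrl gives the robot as it stands.
- The arm moves only by the tool arm_command, never from a script. Its argument "plan" is a list of rows, each a list of 6 numbers: the shift along the tool's x, y, z as a fraction of full scale, then the turn, a rotation vector about the tool's x, y, z as a fraction of full scale. A call has exactly 10 rows; each row is the pose to reach, as a shift and turn from the pose measured when the call began, along the tool's axes at that moment; what a row does not reach only later rows make up. Full scale, the value 1, is 0.3 m for a shift and 60 degrees for a turn. A row lasts 1/12 s, in which the tool goes at most 41.7 mm and 7.16 degrees, less where a joint would pass 70% of its speed; a pose out of reach is approached as far as the arm can. A call with a number of a shift or a turn outside -1 to 1 is refused whole. A call with a gripper value outside its range is refused whole. "fingers" is the opening, from 0 (shut) to 1 (fully open), set as the call begins (left out, the last holds). The fingers move at their own pace and stop on an object; the grip force is fixed at half the most. Time passes only in rows, so rows that repeat a pose let the fingers close, or fill a call up. It gives the time, the measured TCP pose, the force and the opening at its end, in the units of the state.
- ctrl.sense(): the state, without advancing time (a new reading comes with each control period).
- ctrl.snapshot(name): name is "scene" or "top" or "wrist"; returns the picture (480x640x3 uint8, red, green, blue); there is no depth.
- ctrl.camera_info(name): a dict with "camera_matrix" (3x3 intrinsics, pixels), "origin" and "orientation" of the camera in the world; the wrist camera has in their place "hand_eye" (4x4, takes a point from camera to tool coordinates, whose origin is the TCP and whose axes are the flange's). Camera axes: x right, y up, looking along -z (the intrinsics and any distortion apply to the point x, -y, -z); pixel columns grow to the right and rows downward; lengths in m; the calibration is good to about 2 mm. A picture is of the moment at which its call begins: read the wrist's pose just before it. camera_info takes no time and is no camera call.
- ctrl.job_done(): hands the job in, once; it reports no verdict.
Trained networks look in the newest picture that a camera, given by its name, has taken for a name from the list of things; names that differ only in an ending like _2 or _b are one class to them, and where a whole thing is asked for, a point or a joint stands for the part that bears it (a point fixed in the world has none). Each returns a list of dicts, best first, with "score" (0 to 1); they miss things now and then, are a little off and sometimes report something else, mostly with a low value. They report only what shows in the picture. A call takes as long as a camera call. They do not tell look-alikes from the thing itself.
- ctrl.outline_of(camera, label): "pixels" (480x640 bool, what is visible of it) and "box" ([left, top, right, bottom] in pixels, round what is visible of it).
The state is a dict: "clock": time; "joint_positions": joint angles; "dq": joint speeds; "tau": joint torques, N m; "eef_pos": TCP position; "eef_rot": TCP orientation; "wrist_force": force on the tool from outside, world axes, zero at the start; "torque": the same for the moment, N m; "width": finger opening in m.
Only numpy, scipy, OpenCV 4.12 (cv2) and the standard library are available. Lean on these libraries where they do the work, as an engineer would, in place of code of your own. Each camera call takes 0.05 s, during which the arm holds its last target.

## Task

Pick up the loose cover plate by its upright rib and slide its front edge into the channel of the power unit, under the hinged flap and fully home against the stop, without lifting the flap. Then press the plate down flat on the deck against its two spring pins and finish while still pressing it flat with the gripper: do not let go. Leave the fan, the dish, the screwdriver and the meter where they are.

Things in the scene. Friction and masses are not known exactly. Their poses are not given: they have to be found in the camera images.
- plate: Loose bare aluminium cover plate, 90 (its x) x 130 (its y) x 4 mm, 0.16 to 0.26 kg, lying flat on the mat. Origin: centre of its underside; +y is the front edge that goes under the flap, z up. An upright grip rib stands on it, 60 mm along x, 12 mm thick along y, centred at y = -30 mm, from the plate's top face up to 36 mm above the underside.
- plate_front (a point): Middle of the plate's front edge, underside (plate y = +65 mm).
- plate_rear (a point): Middle of the plate's rear edge, underside (plate y = -65 mm).
- unit: Power unit, fixed on the mat: finned aluminium case 130 (its x) x 240 (its y) mm. Origin: centre of its underside; z up; the plate slides in towards +y. Flat deck 40 mm above the origin. Rails 15 mm wide, 12 mm high above the deck, along both long sides leave a channel 100 mm wide, open at the -y end. A flap covers the deck from y = +30 mm to the +y end, 12 mm above it.
- home (a point): Point on the deck (unit x = 0, y = 0, z = 40 mm) where the plate's origin lies when fully home, plate y along unit y. A stop bar 8 mm high crosses the channel under the flap, its face 65 mm beyond this point.
- pins (a point): Point on the deck midway between two spring pins (unit y = -45 mm). The pins, 10 mm across, stand 5 mm out of the deck, 30 mm either side of it along unit x. Each takes 2 N to start and 4 N when flush with the deck, and lifts the plate's rear again if let go.
- flap (a joint): Angle of the unit's hinged flap (grey sheet 124 x 86 x 3 mm, hinged along the unit's +y end, 0.12 kg): 0 = lying shut on the rails, grows as its free edge is lifted (0.06 rad = 5 mm at the edge). It is light and falls shut by itself.
- flap_edge (a point): Middle of the flap's free edge, underside (about unit x = 0, y = +30 mm, z = 52 mm).
- fan: Bystander: loose black square fan 80 x 80 x 25 mm, origin under its centre.
- screw_dish: Bystander: loose steel dish, 70 mm across, 30 mm high, origin under its centre.
- driver: Bystander: loose screwdriver lying on the mat.
- meter: Bystander: loose grey hand meter 100 x 170 x 35 mm, origin under its centre.
Not all that is in view belongs to the job. What is shaped like the plate but yellow is not meant.

How it is judged:
On the way:
1. the plate's front edge is at least 10 mm under the flap, in the channel (y of plate_front in the frame of unit above 0.04 m and z of plate_front in the frame of unit between 0.037 and 0.05 m), for 0.05 s.
At the end, for the whole second after the job is handed in: The plate lies in the channel within 6 mm of fully home against the stop, front and rear edges within 2 mm of the deck, flap shut (below 0.02 rad), the plate bearing on the unit with more than 5 N and the gripper's fingers still on the plate, through the last second (y of plate in the frame of unit between -0.006 and 0.004 m and x of plate in the frame of unit between -0.008 and 0.008 m and angle between the y axis of plate and the y axis of unit, either way round below 0.12 rad and z of plate_front in the frame of unit between 0.037 and 0.042 m and z of plate_rear in the frame of unit below 0.042 m and value of joint flap below 0.02 rad and contact force between plate and unit above 5 N and contact force between the fingers and plate above 1 N); the arm keeps its last pose, push and grip.
It fails at once if the flap is lifted more than 5 mm at its free edge (value of joint flap above 0.06 rad).
It fails at once if a bystander is moved more than 30 mm (distance of any of fan, screw_dish, driver, meter from where it was at the start of the episode above 0.03 m).
It also fails if it takes over 38 s, if anything falls off the work surface, if the arm or the gripper's body presses on something with over 40 N, if the wrist force passes 120 N, or if a joint passes its speed limit or range.

## Working session

There is one attempt and no reset: what is moved stays moved. The work goes in short steps, Python scripts to look and compute and a tool call to move; the robot and the scene stay as the last step left them, time stands still between calls to the robot, and variables do not carry over. Pictures are saved under pics/ and viewed, and the job is handed in when it is done.

Besides the shell and the picture viewer there is one more tool, called as name(argument=value, ...), one argument or row to a line, values as JSON. arm_command: Moves the arm, as the interface text tells. Shift numbers are shares of 0.3 m and turn numbers shares of 60 degrees, none past 1 either way. Its arguments: {"type":"object","properties":{"plan":{"type":"array"},"fingers":{"type":"number"}},"required":["plan"]}

```bash
mkdir -p pics; ls; python3 - <<'E'
from workcell import ctrl
import cv2
print(ctrl.sense())
for n in("scene","top","wrist"):
    print(n,ctrl.camera_info(n))
    cv2.imwrite(f"pics/{n}0.png",ctrl.snapshot(n)[:,:,::-1])
E
```

```text
pics
{'clock': 0.0, 'joint_positions': array([ 1.12891605e+00,  2.45821866e-01,  1.55900311e+00,  8.62290583e-06,
        1.33869549e+00, -1.74139711e-01]), 'dq': array([-1.11461223e-03,  6.37903413e-05, -8.68839620e-04, -2.19432205e-03,
       -4.44054938e-04,  2.22893067e-03]), 'tau': array([ 2.40662775e-03, -4.29513824e+01, -3.26129758e+01, -7.63302296e-05,
        5.36305466e-03, -2.72392737e-05]), 'eef_pos': array([0.17175309, 0.62636354, 0.24918116]), 'eef_rot': array([ 1.33471711e-01,  9.91052155e-01, -9.17270936e-04, -2.96217764e-04]), 'wrist_force': array([ 0.38352411,  0.79528632, -0.70724991]), 'torque': array([0.0041594 , 0.03319692, 0.01609853]), 'width': 0.08540458001851509}
scene {'camera_matrix': array([[529.29883996,   0.        , 323.522223  ],
       [  0.        , 529.29883996, 236.62400476],
       [  0.        ,   0.        ,   1.        ]]), 'origin': array([1.36435255, 0.6352605 , 0.86196754]), 'orientation': array([0.21346636, 0.39368385, 0.79549131, 0.40821406])}
top {'camera_matrix': array([[471.06652895,   0.        , 317.63077152],
       [  0.        , 471.06652895, 241.64481476],
       [  0.        ,   0.        ,   1.        ]]), 'origin': array([0.32262172, 0.00184108, 1.06530889]), 'orientation': array([-0.06331035,  0.05937266,  0.70816667, -0.70069013])}
wrist {'camera_matrix': array([[391.06208988,   0.        , 311.8942915 ],
       [  0.        , 391.06208988, 235.50144491],
       [  0.        ,   0.        ,   1.        ]]), 'hand_eye': array([[-5.55330981e-04,  9.57586265e-01,  2.88146209e-01,
         7.41707787e-02],
       [ 9.99999263e-01,  2.20768511e-04,  1.19358044e-03,
         5.78710705e-05],
       [ 1.07934262e-03,  2.88146659e-01, -9.57585682e-01,
        -1.24097024e-01],
       [ 0.00000000e+00,  0.00000000e+00,  0.00000000e+00,
         1.00000000e+00]])}
```

View pics/scene0.png

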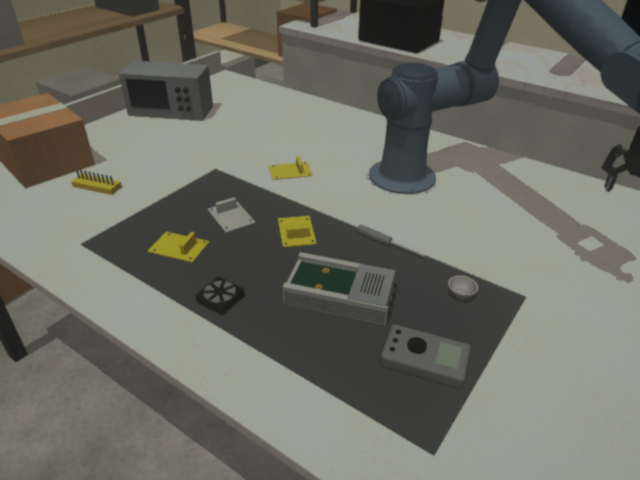

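View pics/top0.png

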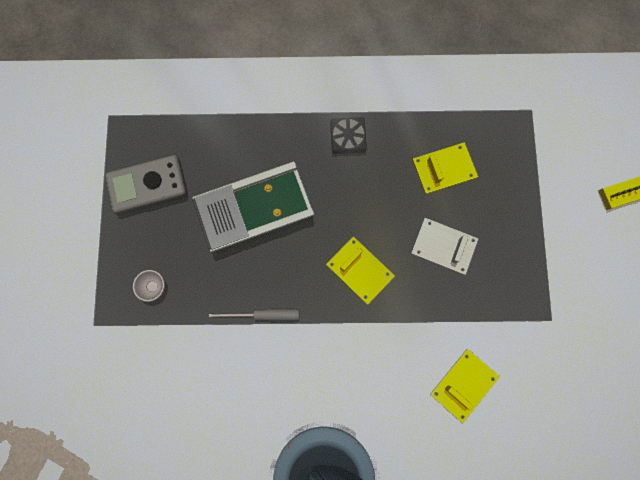

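View pics/wrist0.png

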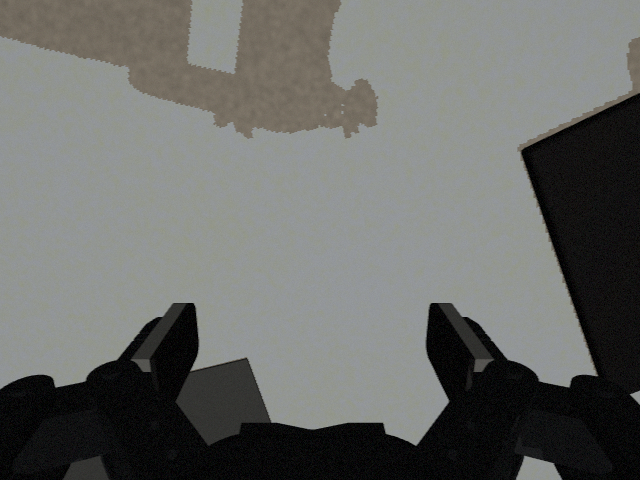

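```bash
cat > h.py <<'E'
import numpy as np, cv2
from scipy.spatial.transform import Rotation as R
from workcell import ctrl
def cam(n, s=None):
    i=ctrl.camera_info(n); K=np.array(i["camera_matrix"])
    if n=="wrist":
        s=s or ctrl.sense(); H=np.array(i["hand_eye"]); T=np.eye(4)
        T[:3,:3]=R.from_quat(s["eef_rot"]).as_matrix(); T[:3,3]=s["eef_pos"]; W=T@H
        return K,W[:3,3],W[:3,:3]
    return K,np.array(i["origin"]),R.from_quat(i["orientation"]).as_matrix()
def ray(n,uv,z,s=None,c=None):
    K,o,M=c or cam(n,s); uv=np.atleast_2d(uv)
    d=np.c_[(uv[:,0]-K[0,2])/K[0,0],-(uv[:,1]-K[1,2])/K[1,1],-np.ones(len(uv))]@M.T
    return o+d*((z-o[2])/d[:,2])[:,None]
def proj(c,P):
    K,o,M=c; p=(np.atleast_2d(P)-o)@M
    return np.c_[K[0,2]+K[0,0]*p[:,0]/-p[:,2],K[1,2]-K[1,1]*p[:,1]/-p[:,2]]
E
python3 - <<'E'
from h import *
im=cv2.imread("pics/top0.png")
a=cv2.resize(im[200:290,390:500],None,fx=6,fy=6,interpolation=cv2.INTER_CUBIC);cv2.imwrite("pics/c1.png",a)
a=cv2.resize(im[155:260,185:325],None,fx=5.5,fy=5.5,interpolation=cv2.INTER_CUBIC);cv2.imwrite("pics/c2.png",a)
for l in("plate","unit","flap"):
    for d in ctrl.outline_of("top",l)[:4]:
        print(l,d["score"],d["box"],cv2.minAreaRect(np.argwhere(d["pixels"])[:,::-1].astype(np.float32)))
E
```

```text
plate 0.89 [409.3, 217.9, 480.6, 273.4] ((444.4310302734375, 245.67242431640625), (59.60819625854492, 39.18171310424805), 21.801410675048828)
plate 0.81 [416.7, 139.8, 477.4, 193.0] ((444.85003662109375, 167.5499725341797), (37.631099700927734, 55.65608215332031), 71.56504821777344)
plate 0.72 [327.8, 238.1, 396.8, 302.2] ((360.5000305175781, 269.0), (58.68986892700195, 41.719303131103516), 45.0)
plate 0.62 [430.1, 350.4, 500.0, 422.1] ((464.62359619140625, 385.7977600097656), (44.548187255859375, 60.973026275634766), 39.55966567993164)
unit 0.85 [193.8, 161.6, 312.7, 257.0] ((252.35537719726562, 207.78553771972656), (63.12425231933594, 110.37808990478516), 69.74353790283203)
flap 0.72 [193.4, 185.6, 249.2, 252.9] ((219.9305877685547, 217.08497619628906), (55.28654861450195, 42.641021728515625), 70.20112609863281)
```

View pics/c1.png

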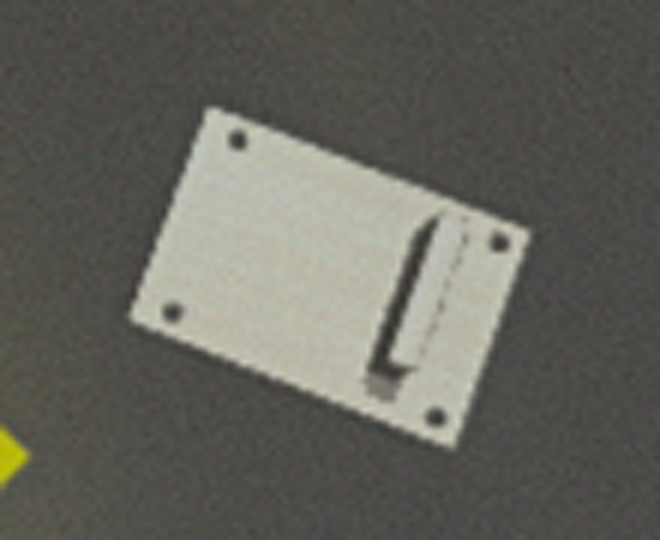

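View pics/c2.png

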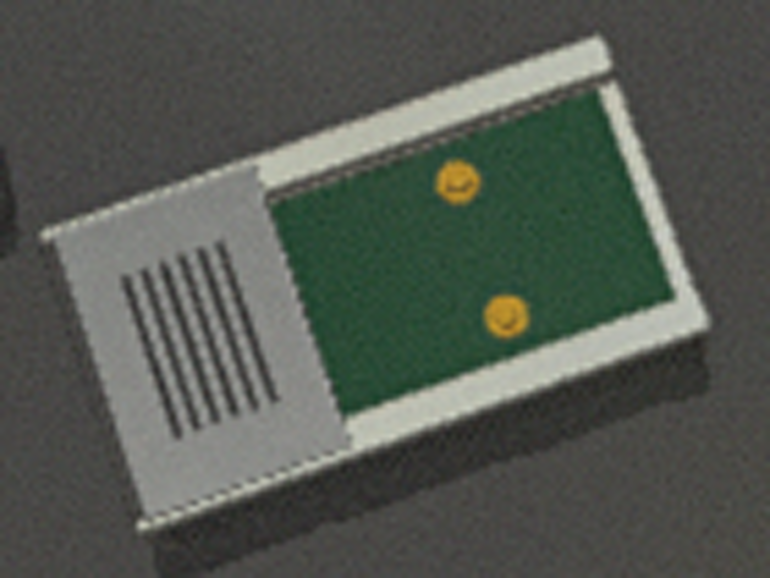

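```bash
python3 - <<'E'
from h import *
def up(c,x0,y0,f): return (np.array(c,float)+.5)/f-.5+[x0,y0]
p=ray("top",up([(208,106),(130,320),(530,232),(455,448)],390,200,6),0.004)
print(p); n=np.linalg.norm
print(n(p[0]-p[1]),n(p[2]-p[3]),n(p[0]-p[2]),n(p[1]-p[3]))
d=(p[0]+p[1]-p[2]-p[3]);print("plate c",p.mean(0),"yaw y-axis",np.arctan2(d[1],d[0]))
u=ray("top",up([(42,235),(140,528),(600,36),(710,327)],185,155,5.5),0.052)
print(u);print(n(u[0]-u[1]),n(u[2]-u[3]),n(u[0]-u[2]),n(u[1]-u[3]))
d=(u[0]+u[1]-u[2]-u[3]);print("unit c",u.mean(0),"yaw",np.arctan2(d[1],d[0]))
q=ray("top",up([(458,184),(507,317)],185,155,5.5),0.045);print("pins",q,n(q[0]-q[1]))
E
```

```text
[[ 0.56323587 -0.23948782  0.004     ]
 [ 0.48048381 -0.20587693  0.004     ]
 [ 0.51267824 -0.35952558  0.004     ]
 [ 0.43051295 -0.32572477  0.004     ]]
0.08931738411200314 0.08884609918334394 0.1302502958685636 0.1298483489879111
plate c [ 0.49672772 -0.28265378  0.004     ] yaw y-axis 1.173960442319095
[[0.60370571 0.28456194 0.052     ]
 [0.48329816 0.24133074 0.052     ]
 [0.68516676 0.0586924  0.052     ]
 [0.56240555 0.01469761 0.052     ]]
0.12793324044480886 0.1304065055076698 0.24011029059156339 0.2400428218578256
unit c [0.58364405 0.14982067 0.052     ] yaw 1.9117811291472373
pins [[0.62514119 0.11715587 0.045     ]
 [0.56916214 0.0968644  0.045     ]] 0.05954324476768245
```

```bash
cat >> h.py <<'E'
def tq(yaw,tilt=0):
    "tool down, tool y at yaw; tilt>0 = front (tool +y) goes down"
    y=np.array([np.cos(yaw),np.sin(yaw),0]);z=np.array([0,0,-1.]);x=np.cross(y,z)
    M=np.c_[x,y,z]
    return R.from_matrix(M)*R.from_rotvec([tilt,0,0])
def row(p,yaw,tilt=0):
    s=ctrl.sense();r=R.from_quat(s["eef_rot"])
    d=r.inv().apply(np.array(p)-s["eef_pos"])/0.3
    w=(r.inv()*tq(yaw,tilt)).as_rotvec()/(np.pi/3)
    print("t",s["clock"],"row",np.round(np.r_[d,w],4)); return np.r_[d,w]
PC=np.array([0.4967,-0.2827]);PY=1.174
UC=np.array([0.5836,0.1498]);UY=1.912
def unit(x,y,z): # unit frame to world
    ey=np.array([np.cos(UY),np.sin(UY)]);ex=np.array([ey[1],-ey[0]])
    return np.r_[UC+ex*x+ey*y,z]
def plate(x,y,z):
    ey=np.array([np.cos(PY),np.sin(PY)]);ex=np.array([ey[1],-ey[0]])
    return np.r_[PC+ex*x+ey*y,z]
E
python3 - <<'E'
from h import *
row([0.42,0.36,0.25],1.25); row([0.55,0.0,0.25],1.174)
E
```

```text
t 0.3 row [-1.0327e+00 -6.3850e-01  1.0000e-04 -6.0000e-04 -1.0000e-04  5.0600e-02]
t 0.3 row [-1.7680e+00 -1.6811e+00  6.0000e-04 -6.0000e-04 -1.0000e-04  1.2320e-01]
```

arm_command(
  plan=[
    [-0.1,-0.08,0,0,0,0.01],
    [-0.2,-0.16,0,0,0,0.02],
    [-0.3,-0.24,0,0,0,0.04],
    [-0.4,-0.32,0,0,0,0.06],
    [-0.5,-0.4,0,0,0,0.06],
    [-0.6,-0.5,0,0,0,0.06],
    [-0.7,-0.6,0,0,0,0.06],
    [-0.8,-0.7,0,0,0,0.06],
    [-0.9,-0.8,0,0,0,0.06],
    [-1,-0.9,0,0,0,0.06],
  ],
  fingers=1,
)

```text
clock: 1.13
eef_pos: [0.3884, 0.2885, 0.2502]
eef_rot: [0.164, 0.986, -0.0, 0.0]
wrist_force: [1.6, 0.1, 0.8]
width: 0.0855
```

```bash
python3 - <<'E'
from h import *
s=ctrl.sense();print(s["eef_pos"],s["eef_rot"])
row([0.55,-0.05,0.22],1.174);row(plate(0,-30,0.15)*0+np.r_[plate(0,-0.03,0)[:2],0.15],1.174)
E
```

```text
[0.38838333 0.28845245 0.25023906] [ 1.64366072e-01  9.86399384e-01 -1.18794972e-04  1.88426688e-04]
t 1.1333 row [-8.754e-01 -8.925e-01  1.013e-01 -2.000e-04  4.000e-04  6.360e-02]
t 1.1333 row [-9.5210e-01 -1.7836e+00  3.3480e-01 -2.0000e-04  4.0000e-04  6.3600e-02]
```

arm_command(
  plan=[
    [-0.09,-0.1,0,0,0,0.01],
    [-0.18,-0.2,0,0,0,0.02],
    [-0.27,-0.3,0,0,0,0.03],
    [-0.36,-0.4,0,0,0,0.05],
    [-0.45,-0.5,0,0,0,0.06],
    [-0.54,-0.6,0,0,0,0.06],
    [-0.63,-0.7,0,0,0,0.06],
    [-0.72,-0.8,0,0,0,0.06],
    [-0.8,-0.9,0,0,0,0.06],
    [-0.87,-1,0,0,0,0.06],
  ],
)

```text
clock: 1.97
eef_pos: [0.5386, -0.0822, 0.2506]
eef_rot: [0.196, 0.981, -0.0, 0.0]
wrist_force: [1.4, 0.4, 0.3]
width: 0.0854
```

```bash
python3 - <<'E'
from h import *
s=ctrl.sense();print(s["eef_pos"],s["eef_rot"])
row(np.r_[plate(0,-0.03,0)[:2],0.16],1.174)
E
```

```text
[ 0.53857894 -0.08222903  0.25056355] [ 1.95584156e-01  9.80686790e-01 -1.27814857e-04  4.90603864e-04]
t 1.9667 row [-1.268e-01 -7.706e-01  3.021e-01 -1.000e-04  1.000e-03  3.000e-03]
```

arm_command(
  plan=[
    [-0.01,-0.1,0.03,0,0,0],
    [-0.03,-0.2,0.06,0,0,0],
    [-0.05,-0.3,0.1,0,0,0],
    [-0.07,-0.4,0.14,0,0,0],
    [-0.09,-0.5,0.18,0,0,0],
    [-0.1,-0.6,0.22,0,0,0],
    [-0.11,-0.68,0.26,0,0,0],
    [-0.12,-0.74,0.29,0,0,0],
    [-0.127,-0.77,0.3,0,0,0],
    [-0.127,-0.77,0.3,0,0,0],
  ],
)

```text
clock: 2.8
eef_pos: [0.4845, -0.3114, 0.1598]
eef_rot: [0.197, 0.98, 0.0, -0.0]
wrist_force: [0.3, 0.1, 0.0]
width: 0.0854
```

```bash
python3 - <<'E'
from h import *
s=ctrl.sense();print(s["eef_pos"],s["eef_rot"])
im=ctrl.snapshot("wrist")[:,:,::-1].copy()
cv2.imwrite("pics/w1.png",im)
c=cam("wrist",s)
P=[plate(a,b,0.004) for a,b in((-.045,.065),(.045,.065),(.045,-.065),(-.045,-.065))]+[plate(a,b,.036) for a,b in((-.03,-.024),(.03,-.024),(.03,-.036),(-.03,-.036))]
q=proj(c,P);print(q)
for i in range(8): cv2.circle(im,tuple(int(v) for v in q[i].round()),3,(0,0,255),1)
cv2.imwrite("pics/w1o.png",im)
E
```

```text
[ 0.48452385 -0.31135285  0.15980157] [ 1.96689060e-01  9.80465883e-01  2.25964675e-04 -1.19548254e-04]
[[448.36676844 161.21247613]
 [436.63524161 279.05795468]
 [268.50356776 278.95663735]
 [264.4721642  161.14347987]
 [323.51676001 190.20294755]
 [322.74136654 277.14468366]
 [305.19523359 277.1341727 ]
 [304.75875332 190.19485836]]
```

View pics/w1o.png

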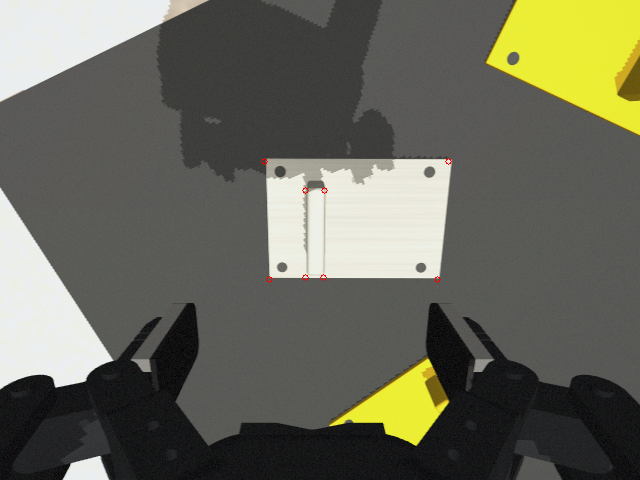

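```bash
python3 - <<'E'
from h import *
row(np.r_[plate(0,-0.0295,0)[:2],0.028],1.174)
E
```

```text
t 2.85 row [5.000e-04 1.500e-03 4.417e-01 4.000e-04 6.000e-04 1.900e-03]
```

arm_command(
  plan=[
    [0,0,0.06,0,0,0.002],
    [0,0,0.12,0,0,0.002],
    [0,0,0.18,0,0,0.002],
    [0,0,0.24,0,0,0.002],
    [0,0,0.3,0,0,0.002],
    [0,0,0.35,0,0,0.002],
    [0,0.001,0.39,0,0,0.002],
    [0,0.001,0.42,0,0,0.002],
    [0,0.001,0.44,0,0,0.002],
    [0,0.001,0.44,0,0,0.002],
  ],
)

```text
clock: 3.68
eef_pos: [0.4852, -0.3094, 0.0277]
eef_rot: [0.197, 0.98, 0.001, -0.0]
wrist_force: [-0.3, -0.8, -0.3]
width: 0.0854
```

arm_command(
  plan=[
    [0,0,0,0,0,0],
    [0,0,0,0,0,0],
    [0,0,0,0,0,0],
    [0,0,0,0,0,0],
    [0,0,0,0,0,0],
    [0,0,0,0,0,0],
    [0,0,0,0,0,0],
    [0,0,0,0,0,0],
    [0,0,0,0,0,0],
    [0,0,0,0,0,0],
  ],
  fingers=0,
)

```text
clock: 4.52
eef_pos: [0.4855, -0.3097, 0.0282]
eef_rot: [0.197, 0.98, 0.0, 0.0]
wrist_force: [-0.7, -0.3, 3.8]
width: 0.0106
```

```bash
python3 - <<'E'
from h import *
s=ctrl.sense();print(s["eef_pos"],s["width"],s["wrist_force"])
im=ctrl.snapshot("wrist")[:,:,::-1].copy()
cv2.imwrite("pics/w2.png",im)
E
```

```text
[ 0.4854781  -0.3096614   0.02819917] 0.010615125116262196 [-0.66803569 -0.25442359  3.82192097]
```

View pics/w2.png

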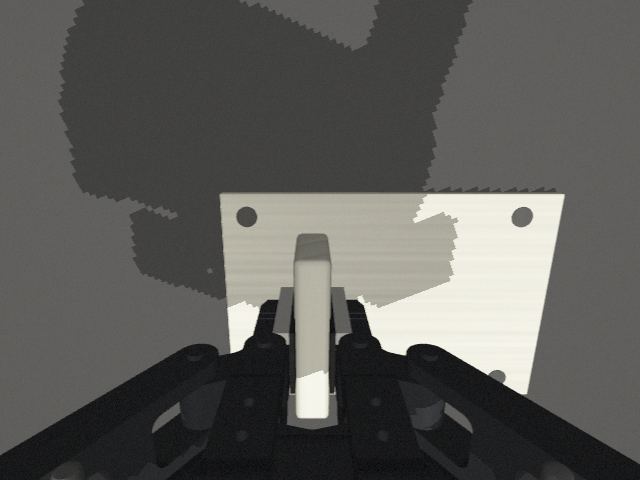

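```bash
python3 - <<'E'
from h import *
row([.4855,-.3097,0.15],PY)
row(unit(0,-.20,0.16),UY)
row(unit(0,-.12,0.13),UY)
E
```

```text
t 4.5667 row [-1.00e-04  2.00e-04 -4.06e-01  7.00e-04 -0.00e+00  4.00e-04]
t 4.5667 row [-1.587e-01  1.046e+00 -4.386e-01  7.000e-04  2.000e-04 -7.044e-01]
t 4.5667 row [ 2.0600e-02  1.2432e+00 -3.3850e-01  7.0000e-04  2.0000e-04 -7.0440e-01]
```

arm_command(
  plan=[
    [0,0,-0.02,0,0,0],
    [0,0,-0.05,0,0,0],
    [0,0,-0.1,0,0,0],
    [0,0,-0.15,0,0,0],
    [0,0,-0.2,0,0,0],
    [0,0,-0.26,0,0,0],
    [0,0,-0.32,0,0,0],
    [0,0,-0.36,0,0,0],
    [0,0,-0.4,0,0,0],
    [0,0,-0.42,0,0,0],
  ],
)

```text
clock: 5.4
eef_pos: [0.4858, -0.31, 0.1559]
eef_rot: [0.197, 0.98, -0.0, 0.001]
wrist_force: [0.0, -0.6, -1.5]
width: 0.011
```

```bash
python3 - <<'E'
from h import *
s=ctrl.sense();print(s["eef_pos"],s["eef_rot"],s["width"],s["wrist_force"],s["torque"])
im=ctrl.snapshot("wrist")[:,:,::-1].copy()
cv2.imwrite("pics/w3.png",im)
im2=cv2.imread("pics/w2.png")
cv2.imwrite("pics/w3d.png",cv2.absdiff(im,im2))
row(unit(0,-.20,0.16),UY)
E
```

```text
[ 0.48581601 -0.31002868  0.15592691] [ 1.96859328e-01  9.80431367e-01 -1.59158825e-04  8.45649505e-04] 0.010968515437923236 [ 0.04784845 -0.61669169 -1.52298474] [-0.09153788  0.0114257   0.01292189]
t 5.45 row [-0.1559  1.0469 -0.0116 -0.0013  0.0024 -0.7043]
```

View pics/w3.png

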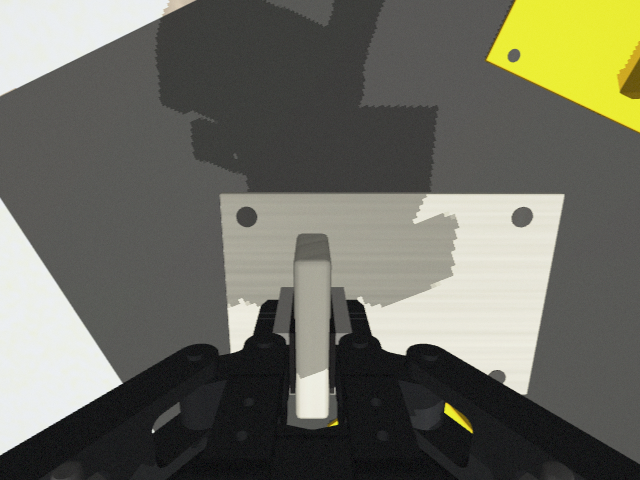

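```bash
python3 - <<'E'
from h import *
from scipy.optimize import least_squares
K,_,_=cam("wrist");H=np.array(ctrl.camera_info("wrist")["hand_eye"])
c=(K,H[:3,3],H[:3,:3])
# tool coords: tool y = plate y, tool x=-(plate x)  (z down)
def pts(v):  # v: dx,dy,dz,roll,yaw
    P=np.array([[.045,.065,-.004],[.045,-.065,-.004]])
    P2=np.array([[.03,-.036,-.036],[.03,-.024,-.036],[-.03,-.036,-.036],[-.03,-.024,-.036]])
    A=np.r_[P,P2]+[0,.03,0]
    return R.from_rotvec([v[3],0,v[4]]).apply(A)+[v[0],v[1],v[2]]
print(proj(c,pts([0,0,.028,0,0])).round(1))
E
python3 - <<'E'
import cv2
im=cv2.imread("pics/w3.png")
cv2.imwrite("pics/c3.png",cv2.resize(im[180:440,210:330],None,fx=2.3,fy=2.3,interpolation=cv2.INTER_CUBIC))
E
```

```text
[[559.9 197. ]
 [221.3 197.1]
 [293.5 263.4]
 [331.3 263.4]
 [295.8 419.1]
 [329.  419.1]]
```

arm_command(
  plan=[
    [-0.01,0.06,0,0,0,-0.05],
    [-0.03,0.14,0,0,0,-0.12],
    [-0.05,0.24,0,0,0,-0.2],
    [-0.07,0.34,0,0,0,-0.28],
    [-0.09,0.45,0,0,0,-0.36],
    [-0.11,0.56,0,0,0,-0.44],
    [-0.12,0.67,0,0,0,-0.52],
    [-0.13,0.78,0,0,0,-0.6],
    [-0.15,0.88,0,0,0,-0.67],
    [-0.155,0.97,0,0,0,-0.704],
  ],
)

```text
clock: 6.28
eef_pos: [0.6418, -0.058, 0.1553]
eef_rot: [-0.171, 0.985, -0.001, 0.0]
wrist_force: [0.3, 0.0, -1.6]
width: 0.011
```

```bash
python3 - <<'E'
from h import *
s=ctrl.sense();print(s["eef_pos"],s["eef_rot"],s["width"])
row(unit(0,-.135,0.140),UY)
E
```

```text
[ 0.6417762  -0.05797125  0.15529687] [-1.71431288e-01  9.85195841e-01 -5.36304679e-04  4.26165141e-04] 0.011046808274523206
t 6.2833 row [-0.0499  0.2674  0.0507 -0.0011  0.0006  0.0032]
```

arm_command(
  plan=[
    [-0.01,0.05,0.01,0,0,0],
    [-0.02,0.1,0.02,0,0,0],
    [-0.03,0.15,0.03,0,0,0],
    [-0.04,0.2,0.04,0,0,0.001],
    [-0.05,0.25,0.05,0,0,0.002],
    [-0.05,0.267,0.05,0,0,0.003],
    [-0.05,0.267,0.05,0,0,0.003],
    [-0.05,0.267,0.05,0,0,0.003],
    [-0.05,0.267,0.05,0,0,0.003],
    [-0.05,0.267,0.05,0,0,0.003],
  ],
)

```text
clock: 7.12
eef_pos: [0.6292, 0.0216, 0.1406]
eef_rot: [-0.169, 0.986, -0.001, 0.001]
wrist_force: [0.4, 0.6, -1.9]
width: 0.0112
```

```bash
python3 - <<'E'
from h import *
s=ctrl.sense();print(s["eef_pos"],s["eef_rot"],s["width"])
im=ctrl.snapshot("wrist")[:,:,::-1].copy();cv2.imwrite("pics/w4.png",im)
c=cam("wrist",s)
P=[unit(a,b,z) for a,b,z in((-.062,.03,.055),(.062,.03,.055),(-.065,.12,.052),(-.05,.03,.052),(-.05,-.12,.052),(-.065,-.12,.052),(-.065,.03,.052),(-.03,-.045,.045),(.03,-.045,.045))]
q=proj(c,P);print(q.round(1))
for i in q: cv2.circle(im,tuple(int(v) for v in i.round()),3,(0,0,255),1)
cv2.imwrite("pics/w4o.png",im)
cv2.imwrite("pics/top4.png",ctrl.snapshot("top")[:,:,::-1])
E
```

```text
[0.62918787 0.02163247 0.1406228 ] [-1.69389150e-01  9.85548670e-01 -7.51396505e-04  7.54915459e-04] 0.011247857183954635
[[630.1 141.3]
 [582.8 349.1]
 [798.4 134.9]
 [620.6 163.9]
 [341.4 164.3]
 [342.  135.5]
 [627.  135.2]
 [471.5 198.2]
 [460.1 294.4]]
```

View pics/w4o.png

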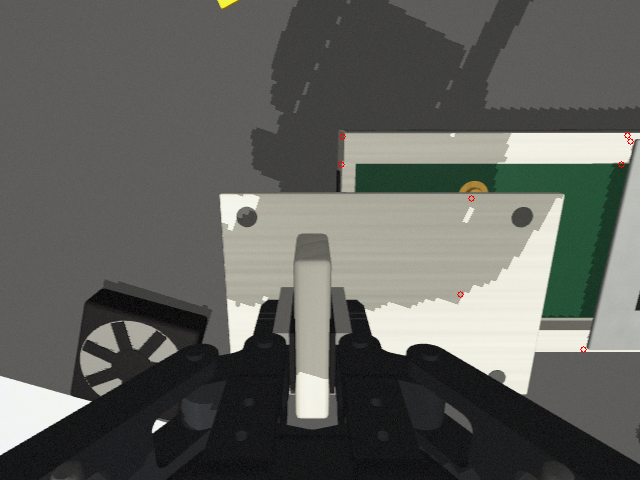

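View pics/top4.png

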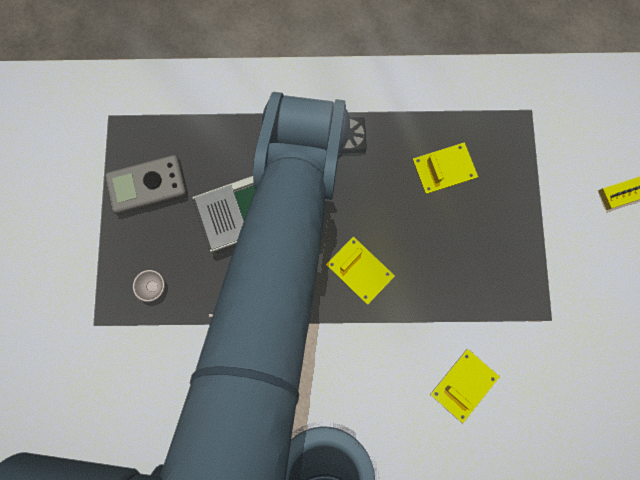

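```bash
python3 - <<'E'
from h import *
row(unit(0,-.075,0.100),UY,.052)
E
```

```text
t 7.2167 row [ 0.0003  0.2031  0.1345  0.0482  0.0009 -0.0007]
```

arm_command(
  plan=[
    [0,0.02,0.01,0.01,0,0],
    [0,0.05,0.03,0.02,0,0],
    [0,0.08,0.05,0.03,0,0],
    [0,0.11,0.07,0.04,0,0],
    [0,0.14,0.09,0.048,0,0],
    [0,0.17,0.11,0.048,0,0],
    [0,0.19,0.125,0.048,0,0],
    [0,0.203,0.134,0.048,0,0],
    [0,0.203,0.134,0.048,0,0],
    [0,0.203,0.134,0.048,0,0],
  ],
)

```text
clock: 8.05
eef_pos: [0.6089, 0.0792, 0.1002]
eef_rot: [-0.169, 0.985, -0.026, 0.005]
wrist_force: [0.1, -0.7, -0.9]
width: 0.0111
```

```bash
python3 - <<'E'
from h import *
s=ctrl.sense();print(s["eef_pos"],s["eef_rot"],s["width"])
im=ctrl.snapshot("wrist")[:,:,::-1].copy();cv2.imwrite("pics/w5.png",im)
row(unit(0,-.0745,0.0755),UY,.052)
cv2.imwrite("pics/s5.png",cv2.resize(ctrl.snapshot("scene")[200:350,250:430,::-1],None,fx=4,fy=4,interpolation=cv2.INTER_CUBIC))
E
```

```text
[0.6089386  0.07920381 0.10017003] [-0.1694885   0.98518945 -0.02550976  0.00496394] 0.011111387079315267
t 8.1 row [ 0.0017  0.0074  0.0832 -0.0002  0.0016 -0.0009]
```

View pics/w5.png

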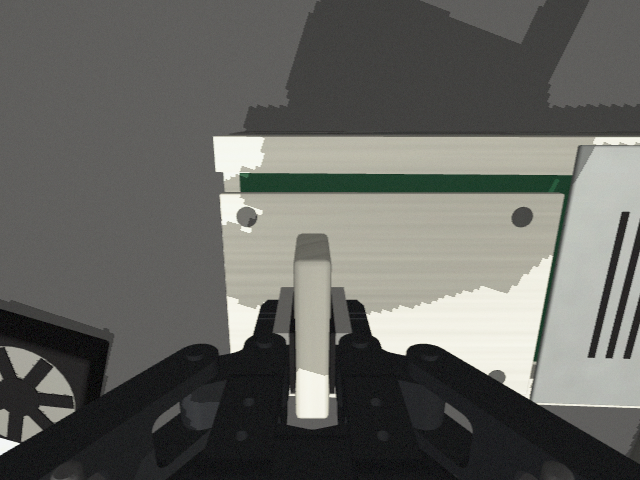

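View pics/s5.png

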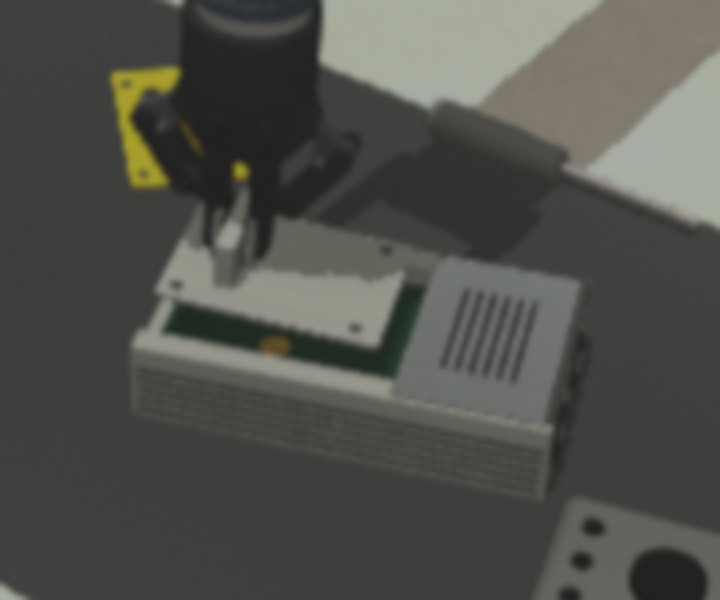

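```bash
python3 - <<'E'
from h import *
s=ctrl.sense();c=cam("wrist",s)
print(proj(c,[unit(-.05,-.05,.052),unit(-.05,0.02,.052),unit(-.065,-.12,.052),unit(-.065,.02,.052),unit(-.062,.034,.055),unit(.062,.034,.055),unit(-.062,.03,.055)]).round(1))
E
```

```text
[[375.6 173.9]
 [540.4 174.8]
 [215.  138.4]
 [546.4 138.7]
 [584.1 146.7]
 [534.7 399.6]
 [574.  146.7]]
```

arm_command(
  plan=[
    [0,0,0.01,0,0,0],
    [0,0.001,0.02,0,0,0],
    [0,0.002,0.03,0,0,0],
    [0,0.003,0.04,0,0,0],
    [0,0.004,0.05,0,0,0],
    [0,0.005,0.06,0,0,0],
    [0,0.006,0.07,0,0,0],
    [0,0.007,0.08,0,0,0],
    [0,0.007,0.083,0,0,0],
    [0,0.007,0.083,0,0,0],
  ],
)

```text
clock: 8.98
eef_pos: [0.609, 0.0796, 0.0754]
eef_rot: [-0.169, 0.985, -0.026, 0.005]
wrist_force: [-0.3, -0.2, -1.3]
width: 0.0111
```

```bash
python3 - <<'E'
from h import *
s=ctrl.sense();print(s["eef_pos"],s["eef_rot"],s["width"],s["wrist_force"],s["torque"])
im=ctrl.snapshot("wrist")[:,:,::-1].copy();cv2.imwrite("pics/w6.png",im)
row(unit(0,-.056,0.0755),UY,.052)
row(unit(0,-.040,0.0755),UY,.052)
cv2.imwrite("pics/s6.png",cv2.resize(ctrl.snapshot("scene")[200:350,250:430,::-1],None,fx=4,fy=4,interpolation=cv2.INTER_CUBIC))
E
```

```text
[0.60895922 0.07955449 0.07535019] [-0.16916343  0.98524425 -0.02552439  0.00510019] 0.01113968871059223 [-0.25548554 -0.22402474 -1.28412121] [0.02127641 0.04244399 0.06489758]
t 9.0333 row [ 0.002   0.0624 -0.0028 -0.0003  0.0018 -0.0011]
t 9.0333 row [ 0.0021  0.1157 -0.0056 -0.0003  0.0018 -0.0011]
```

View pics/w6.png

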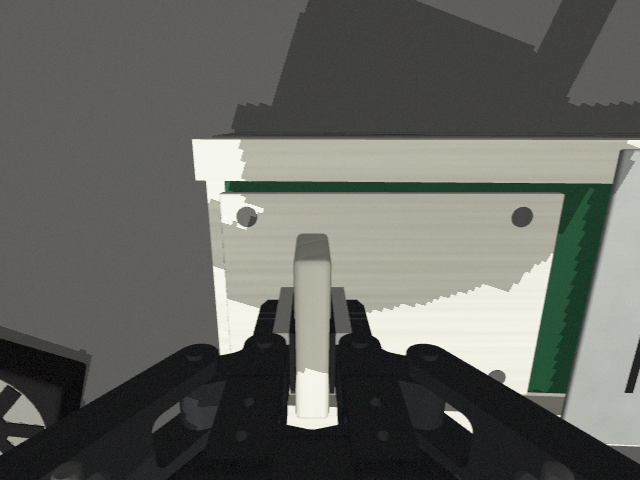

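View pics/s6.png

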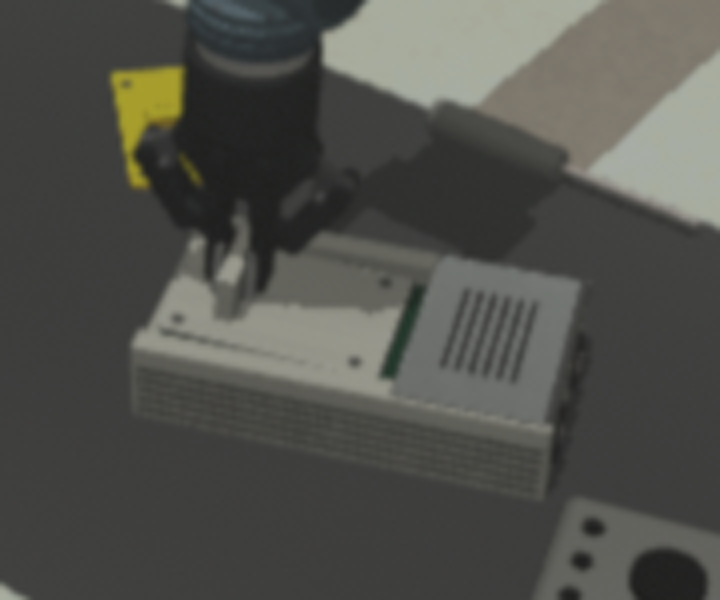

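arm_command(
  plan=[
    [0.001,0.012,-0.001,0,0,0],
    [0.002,0.024,-0.001,0,0,0],
    [0.002,0.036,-0.002,0,0,0],
    [0.002,0.048,-0.002,0,0,0],
    [0.002,0.06,-0.003,0,0,0],
    [0.002,0.072,-0.003,0,0,0],
    [0.002,0.084,-0.004,0,0,0],
    [0.002,0.096,-0.005,0,0,0],
    [0.002,0.106,-0.005,0,0,0],
    [0.002,0.115,-0.0055,0,0,0],
  ],
)

```text
clock: 9.92
eef_pos: [0.597, 0.1123, 0.0756]
eef_rot: [-0.169, 0.985, -0.026, 0.005]
wrist_force: [0.1, -0.3, -0.9]
width: 0.011
```

```bash
python3 - <<'E'
from h import *
s=ctrl.sense();print(s["eef_pos"],s["eef_rot"],s["width"],s["wrist_force"],s["torque"])
row(unit(0,-.0315,0.0755),UY,.052)
row(unit(0,-.0265,0.0755),UY,.052)
cv2.imwrite("pics/s7.png",cv2.resize(ctrl.snapshot("scene")[200:350,250:430,::-1],None,fx=4,fy=4,interpolation=cv2.INTER_CUBIC))
im=ctrl.snapshot("wrist")[:,:,::-1].copy();cv2.imwrite("pics/w7.png",im)
E
```

```text
[0.59701994 0.11225262 0.07559863] [-0.16923306  0.98522739 -0.02563454  0.00547982] 0.011034931284350982 [ 0.12383973 -0.34307909 -0.8825283 ] [0.0057727  0.01252957 0.02765107]
t 9.9167 row [ 0.0003  0.0279 -0.0011 -0.0004  0.002  -0.001 ]
t 9.9167 row [ 0.0003  0.0445 -0.002  -0.0004  0.002  -0.001 ]
```

View pics/w7.png

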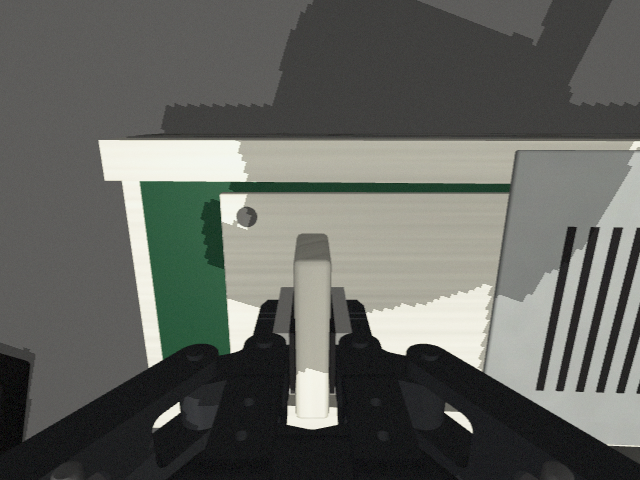

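View pics/s7.png

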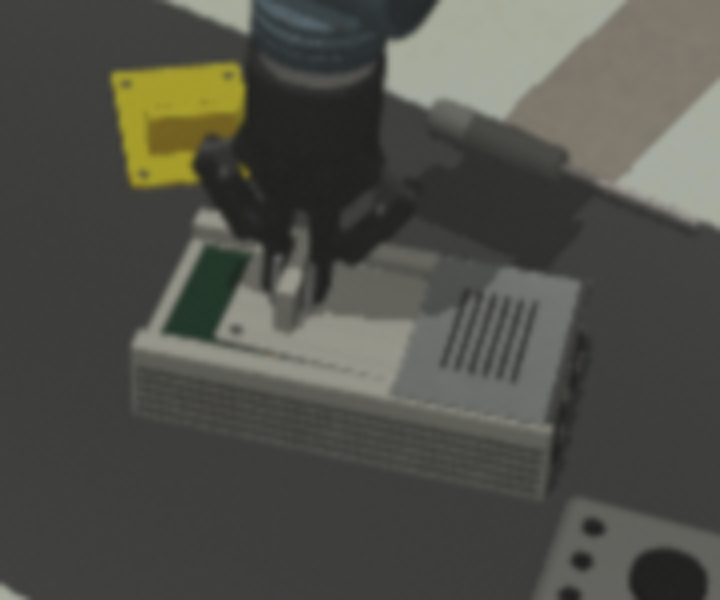

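arm_command(
  plan=[
    [0,0.005,0,0,0,0],
    [0,0.01,0,0,0,0],
    [0,0.014,-0.0005,0,0,0],
    [0,0.018,-0.001,0,0,0],
    [0,0.022,-0.001,0,0,0],
    [0,0.026,-0.001,0,0,0],
    [0,0.03,-0.001,0,0,0],
    [0,0.033,-0.0015,0,0,0],
    [0,0.036,-0.0015,0,0,0],
    [0,0.036,-0.0015,0,0,0],
  ],
)

```text
clock: 10.85
eef_pos: [0.5933, 0.1226, 0.0754]
eef_rot: [-0.169, 0.985, -0.026, 0.005]
wrist_force: [-0.4, -0.2, -2.1]
width: 0.0115
```

```bash
python3 - <<'E'
from h import *
s=ctrl.sense();print(s["eef_pos"],s["width"],s["wrist_force"],s["torque"])
row(unit(0,-.028,0.0755),UY,.052)
E
```

```text
[0.59329806 0.12261915 0.07544874] 0.011463864282993536 [-0.4275005  -0.1836275  -2.11429793] [-0.01605547  0.06225404 -0.02030279]
t 10.85 row [ 0.0001  0.0029 -0.0003 -0.0003  0.0019 -0.0005]
```

arm_command(
  plan=[
    [0,0.002,0,0,0,0],
    [0,0.003,0,0,0,0],
    [0,0.004,0,0,0,0],
    [0,0.005,0,0,0,0],
    [0,0.006,0,0,0,0],
    [0,0.007,0,0,0,0],
    [0,0.008,0,0,0,0],
    [0,0.009,0,0,0,0],
    [0,0.009,0,0,0,0],
    [0,0.009,0,0,0,0],
  ],
)

```text
clock: 11.68
eef_pos: [0.5932, 0.1236, 0.0758]
eef_rot: [-0.17, 0.985, -0.027, 0.006]
wrist_force: [1.2, -8.1, -0.7]
width: 0.0109
```

```bash
python3 - <<'E'
from h import *
s=ctrl.sense();print(s["eef_pos"],s["width"],s["wrist_force"],s["torque"])
row(unit(0,-.028,0.0755),UY,.052)
E
```

```text
[0.59321186 0.12357997 0.07584258] 0.010930405554948612 [ 1.23376152 -8.06712909 -0.70520883] [-1.31100805 -0.25978964  0.11180274]
t 11.6833 row [ 0.0009 -0.0002  0.0012 -0.0033  0.0023 -0.0002]
```

```bash
python3 - <<'E'
from h import *
row(unit(0,-.029,0.0725),UY,.026)
row(unit(0,-.0295,0.068),UY,0)
E
```

```text
t 11.6833 row [ 0.001  -0.003   0.0113 -0.0281  0.0023 -0.0002]
t 11.6833 row [ 0.001  -0.0038  0.0264 -0.053   0.0023 -0.0002]
```

arm_command(
  plan=[
    [0,0,0.004,-0.008,0,0],
    [0.001,-0.001,0.007,-0.014,0.001,0],
    [0.001,-0.002,0.01,-0.02,0.002,0],
    [0.001,-0.003,0.013,-0.026,0.002,0],
    [0.001,-0.003,0.016,-0.032,0.002,0],
    [0.001,-0.003,0.019,-0.038,0.002,0],
    [0.001,-0.004,0.022,-0.044,0.002,0],
    [0.001,-0.004,0.025,-0.05,0.002,0],
    [0.001,-0.004,0.026,-0.053,0.002,0],
    [0.001,-0.004,0.026,-0.053,0.002,0],
  ],
)

```text
clock: 12.52
eef_pos: [0.5936, 0.1221, 0.0685]
eef_rot: [-0.17, 0.986, 0.0, 0.0]
wrist_force: [-2.0, -0.5, 6.2]
width: 0.0111
```

```bash
python3 - <<'E'
from h import *
s=ctrl.sense();print(s["eef_pos"],s["eef_rot"],s["width"],s["wrist_force"],s["torque"])
row(unit(0,-.0295,0.066),UY,0)
cv2.imwrite("pics/s8.png",cv2.resize(ctrl.snapshot("scene")[200:350,250:430,::-1],None,fx=4,fy=4,interpolation=cv2.INTER_CUBIC))
im=ctrl.snapshot("wrist")[:,:,::-1].copy();cv2.imwrite("pics/w8.png",im)
E
```

```text
[0.59359248 0.1220659  0.06847543] [-1.69624732e-01  9.85508630e-01  4.05866796e-04  1.60208498e-04] 0.011070152777641179 [-2.02178499 -0.50851415  6.20428516] [-0.14389664  0.41437227  0.00268704]
t 12.5167 row [ 0.0005 -0.0001  0.0083  0.0007  0.0004 -0.0003]
```

View pics/w8.png

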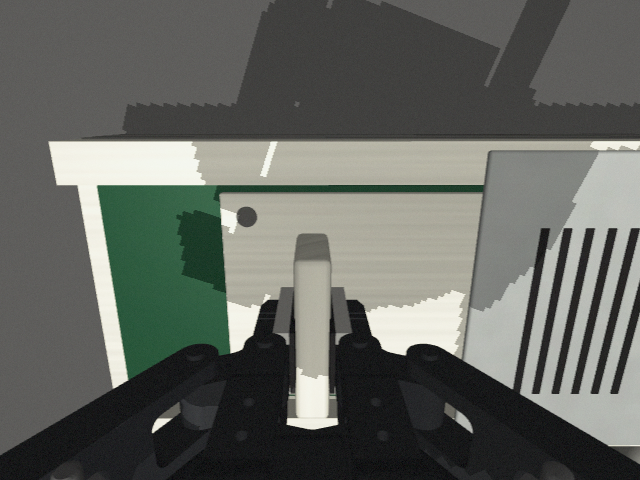

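View pics/s8.png

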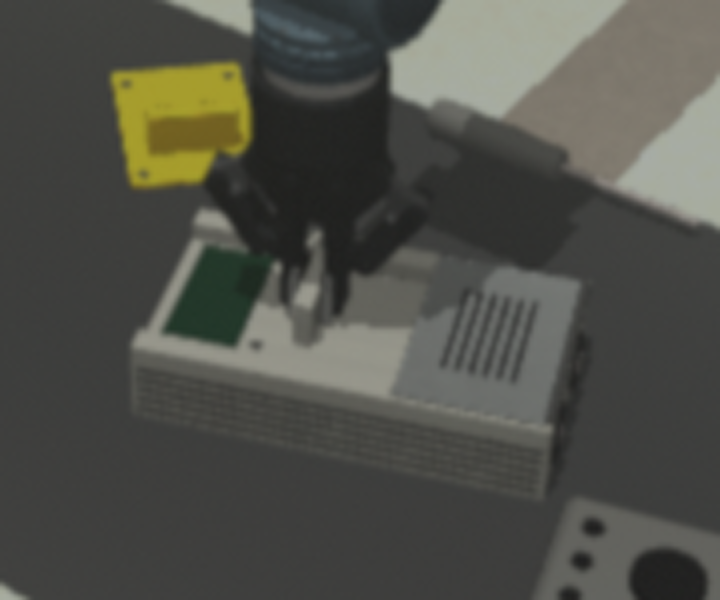

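arm_command(
  plan=[
    [0,0.001,0.002,0,0,0],
    [0,0.002,0.004,0,0,0],
    [0,0.003,0.006,0,0,0],
    [0,0.004,0.008,0,0,0],
    [0,0.004,0.01,0,0,0],
    [0,0.004,0.01,0,0,0],
    [0,0.004,0.01,0,0,0],
    [0,0.004,0.01,0,0,0],
    [0,0.004,0.01,0,0,0],
    [0,0.004,0.01,0,0,0],
  ],
)

```text
clock: 13.45
eef_pos: [0.5938, 0.1222, 0.0682]
eef_rot: [-0.17, 0.985, -0.001, -0.0]
wrist_force: [-9.5, -5.9, 19.2]
width: 0.0108
```

```bash
python3 - <<'E'
from h import *
s=ctrl.sense();print(s["eef_pos"],s["eef_rot"],s["width"],s["wrist_force"],s["torque"])
row(unit(0,-.0295,0.066),UY,0)
im=ctrl.snapshot("wrist")[:,:,::-1].copy();cv2.imwrite("pics/w9.png",im)
E
```

```text
[0.59381143 0.1222472  0.0681675 ] [-1.70020391e-01  9.85440385e-01 -5.50849951e-04 -1.02837616e-04] 0.010847258281890187 [-9.48985626 -5.86465284 19.21369509] [-0.87091021  1.5113192  -0.02228296]
t 13.45 row [ 0.0013 -0.0004  0.0072 -0.001  -0.0004  0.0005]
```

View pics/w9.png

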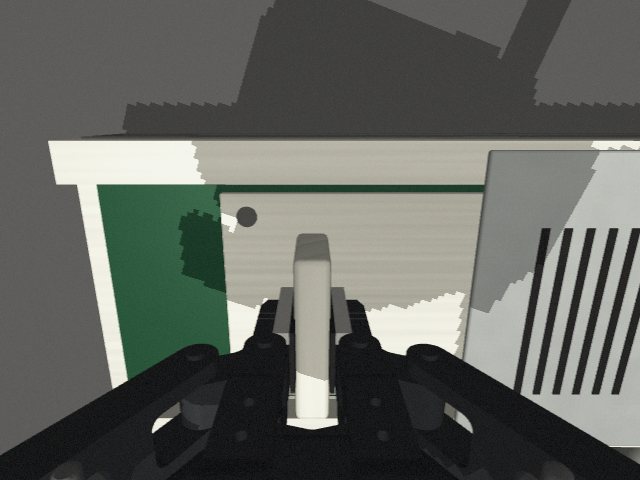

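```bash
python3 - <<'E'
from h import *
cv2.imwrite("pics/s9.png",cv2.resize(ctrl.snapshot("scene")[200:350,250:430,::-1],None,fx=4,fy=4,interpolation=cv2.INTER_CUBIC))
s=ctrl.sense();print(s["clock"],s["eef_pos"],s["eef_rot"],s["width"],s["wrist_force"])
E
```

```text
13.55 [0.59381209 0.12222505 0.06818358] [-1.69997363e-01  9.85444355e-01 -5.57146734e-04 -9.99225613e-05] 0.011134423695086645 [-9.00081709 -6.0465225  18.74295967]
```

View pics/s9.png

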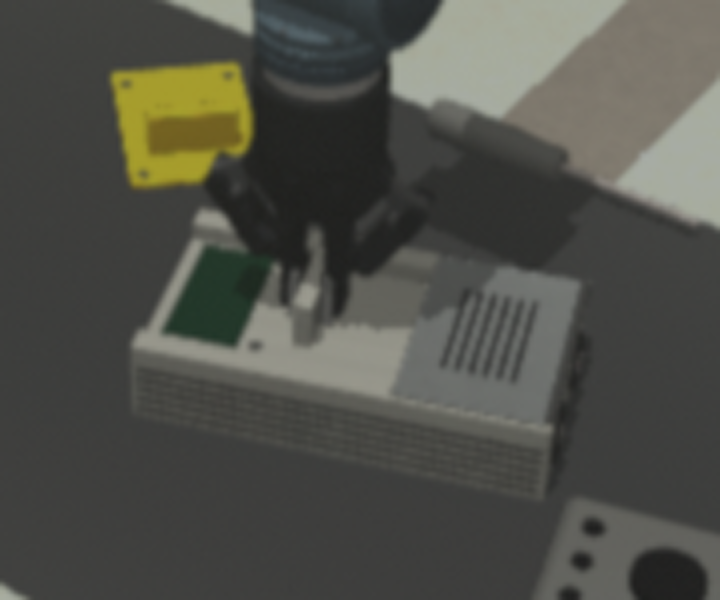

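The plate is flat under the shut flap and steadily pressed, so I'm handing in.

```bash
python3 - <<'E'
from workcell import ctrl
print(ctrl.job_done()); s=ctrl.sense(); print(s["clock"],s["eef_pos"],s["wrist_force"],s["width"])
E
```

```text
the job is handed in; nothing more can be done
None
the job is handed in; nothing more can be done
```

The job is handed in, at about 13.6 s of the 38 s. I gripped the bare aluminium plate by its rib and slid it nose-down under the flap. At 8 N of contact with the stop I rotated it flat onto the pins, and I left the gripper pressing it down.

**Last checks before handing in:**
- **Height:** the TCP stood 40.0 mm above its height when it gripped the plate on the mat. That matches the deck height, so the plate is flat.
- **Depth:** the plate's origin is estimated about 0.5 mm from home, well within the 6 mm limit.
- **Press and grip:** the downward press was steady at about 19 N. The fingers were still closed on the rib, with the opening at 11 mm.
- **Flap:** it looked shut in the scene and wrist pictures. I did not measure its angle.
- **Bystanders:** I saw no contact with any of them. I did not measure their positions again at the end.

**Checks that disagreed:**
- **Sideways force:** about 10 N remained across the channel, from friction or light rail contact. The channel leaves the plate only 5 mm either side, inside the 8 mm limit.
- **Flap edge:** the wrist camera put it 2–3 mm farther along the unit's +y than the stated 30 mm. This did not affect the insertion.

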